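Close and pin a coin drawer's sliding cover

ROBOT

A 6-joint arm with a two-finger parallel gripper is mounted at the origin on the work surface. World frame = base frame: x ahead of the robot, y to its left, z up, the work surface at z = 0. Lengths are in mm, angles in rad, forces in N, time in s.
With the tool pointing down it reaches from about 325 to 875 mm from the base axis. Payload 4.4 kg.
Tool frame: the origin (TCP) lies on the centre line of the jaws, within the pads' length; the fingertips stand ahead of it and the grasp point (between the pads) lies 6 mm ahead of it (ctrl.tcp_to_tips is the z of the fingertips in the tool frame, in mm); z points along the fingers, y is the line along which they close (so a half turn about z gives the same grasp; the last joint's range is limited). The gripper opens to 85 mm and grips with 20 to 120 N. Pads are 22 mm wide; open, the fingers measure 114 mm over their backs; the gripper's body (76 mm by 85 mm) begins 54 mm behind the grasp point. The pads swing forward as they close: fully open they stand 13 mm farther back than shut.
Start: joints at [-1.371, 0.207, 1.542, -0, 1.393, -0.15], TCP at [197.046, -540.185, 216.682] pointing down, gripper open.
Joint ranges: [-2.73, 2.73], [-0.86, 2.22], [0.23, 2.46], [-1.11, 4.25], [0.08, 2.63], [-2.82, 2.82]. Speed limits (rad/s): [2.79, 2.79, 3.14, 3.14, 3.14, 3.14].

INTERFACE

Orientations are given as a 3x3 rotation matrix whose columns are the frame's x, y, z axes.
In Python, from plant import ctrl, sensors, optics gives the robot as it stands. Calls block until the motion is done:
- ctrl.move_ptp(position, orientation): joint-space move of the TCP to a pose.
- ctrl.move_l(position, rot=None, vel=150, threshold=None): straight line of the TCP; rot=None keeps the orientation; vel is the mean speed in mm/s. With threshold (N) it stops when the force on the tool has changed by that much, and returns True; else False.
- ctrl.set_joints(angles): joint-space move.
- ctrl.gripper_to(opening, force=None): finger opening in mm; force is the grip in N (None keeps the last); returns when the fingers have stopped.
- ctrl.hold(seconds).
- ctrl.solve_ik(position, orientation): joint angles nearest the present ones, or None.
- sensors.read_state(): the state.
- optics.grab_frame(name): name is "scene" or "top" or "wrist"; returns (picture, depth): 400x640x3 uint8, red, green, blue; 400x640 float32, mm along the optical axis (not along the pixel's ray), 0 where there is no reading.
- optics.camera_params(name): a dict with "mtx" (3x3 intrinsics, pixels), "R" (3x3) and "t" (3): a world point X has camera coordinates R X + t; the wrist camera has in their place "T_tool_cam" (4x4, takes a point from camera to tool coordinates, whose origin is the TCP and whose axes are the flange's). Camera axes: x right, y down, z forward; pixel columns grow to the right and rows downward; lengths in mm; the calibration is good to about 2 mm. A picture is of the moment at which its call begins: read the wrist's pose just before it. camera_params takes no time and is no camera call.
A pose or a line that the arm cannot do raises ctrl.MotionError and nothing moves.
- ctrl.finish_job(): hands the job in; it is judged then, once.
The state is a dict: "t": time; "q": joint angles; "qvel": joint speeds; "tau": joint torques, N m; "eef_pos": TCP position; "eef_rot": TCP orientation; "force": force on the tool from outside, world axes, zero at the start; "wrist_torque": the same for the moment, N m; "grip_width": finger opening in mm; "grasp_force": force on a finger pad.
Only numpy, scipy, OpenCV 4.12 (cv2) and the standard library are available. Lean on these libraries where they do the work, as an engineer would, in place of code of your own. Each camera call takes 0.05 s, during which the arm holds its last target. There are 200 camera calls.

TASK

Lift the grey touchstone off the open coin drawer and lay it flat on the thin rectangular desk mat. Then press down on the flat metal cover that sticks out of the coin case and drag it by friction towards the drawer's front until it is fully closed against its stop, and lock it with the stout-knobbed retaining pin from the pin stand, pushed fully down through the cover and the drawer. Leave everything else where it is, the slim-handled scriber in the stand included.

Things in the scene. Friction and masses are not known exactly. Their poses are not given: they have to be found in the camera images.
- case: Low teak coin case, fixed, 200 deep (x 0 to 200) x 180 x 56 mm. Origin on the desk below the middle of its front face; -x points out along its open, immovable drawer (front at x -180 mm, roughly towards the robot), z up. Drawer: level deck 25.5 mm above the desk, coin slots filled flush (no finger fits in), between side rails (|y| 55 to 65 mm, tops 32 mm above the desk).
- cover (a joint): Slide of the flat aluminium cover, m: 0 open (70 mm show in front of the case), 0.110 closed at its end stop; starts at 0 to 0.02. Grows along the case's -x. Drag about 0.8 N, stays where left. Plate 200 x 108 (y) x 6 mm running between the rails just above the deck, top 32 mm above the desk, flush with the rails; no handle, back end always inside the case. Press with 10 to 20 N; fingertips slip a little, so allow more strokes.
- cover_front (a point): Middle of the cover's front edge, on its top face (32 mm above the desk); axes as the case's. From here the cover reaches along +x back into the case; it moves with the cover.
- cover_hole (a point): Centre of the 11 mm round hole through the cover, on its top face: 20 mm behind the front edge and 30 mm to the case's +y side of its middle line. Moves with the cover. Directly above drawer_hole when the cover is closed.
- drawer_hole (a point): Centre of the mouth of the 11 mm round hole straight down through the drawer's deck to the desk (25.5 mm deep), near the drawer's front; case frame (-160, 30, 25.5) mm. The touchstone may hide it at first, and the cover lies over it at the end.
- touchstone: Grey stone block 50 (x) x 28 (y) x 22 (z) mm, about 80 g, lying on the drawer's deck in the cover's way, at any yaw. Origin at the centre of its underside (25.5 mm above the desk at the start).
- mat: Thin dark rubber desk mat, 110 (x) x 90 (y) x 2 mm, fixed flat on the desk left or right of the drawer. Origin at the centre of its underside, on the desk.
- stand: Dark wooden pin stand, fixed, 40 (x) x 110 (y) x 36 (z) mm, on the other side of the drawer from the mat. Origin at the centre of its underside. Two 11 mm upright through holes at y = +35 and -35 mm: one holds the retaining pin, the other the scriber, either way round.
- pin: Steel retaining pin, loose and upright in the stand, about 40 g. Origin at its lower tip, z up: shank 8 mm in diameter with tapered foot to 28 mm, flange 18 mm in diameter 28 to 32 mm, round knob 14 mm in diameter 32 to 58 mm. In the stand the flange rests on its top (tip 8 mm above the desk); fully home the flange rests on the cover (tip 4 mm above the desk).
- scriber: Steel scriber in the stand's other hole, to be left there. Same shank and flange as the pin but a slim handle tapering from 11 to 7 mm in diameter, up to 73 mm above its lower tip (its origin).
- loupe: Brass loupe, upright cylinder 34 mm in diameter, 32 mm high, on the desk near the stand; bystander. Origin at the centre of its underside.
- jar: Glass jar with a black cap, 48 mm in diameter, 60 mm high, on the desk near the mat; bystander. Origin at the centre of its underside.
- halfpenny: Copper coin 29 mm in diameter, 3 mm thick, on the desk beside the coin case; bystander. Origin at the centre of its underside.
- stamp_pad: Closed black stamp pad case 65 x 100 x 17 mm lying on the coin case's top; bystander. Origin at the centre of its underside.
Not all that is in view belongs to the job. Of the things like the mat, leave any that is brown or white; of the rest the larger one is meant.

How it is judged (in metres and radians):
On the way, in this order (a step that is already met when the one before it is completed fails the run):
1. the touchstone lies flat on the mat, released, while the cover is still open (x of touchstone in the frame of mat between -0.05 and 0.05 m and y of touchstone in the frame of mat between -0.04 and 0.04 m and z of touchstone in the frame of mat below 0.008 m and angle between touchstone's own z axis and vertical below 0.1 rad and linear speed of touchstone below 0.02 m/s and contact force between the fingers and touchstone below 0.1 N and value of joint cover below 0.05 m), for 0.2 s.
2. the cover is fully closed against its stop, within 2 mm, with the pin not yet in it (value of joint cover above 0.108 m and horizontal distance between pin and drawer_hole above 0.03 m), for 0.2 s.
At the end, for the whole second after the job is handed in: The touchstone lies flat and still on the mat (its centre on the mat, at least 5 mm inside the edge), the cover is at its stop within 2 mm, and the pin stands upright and still in the drawer's hole through the cover, its flange down on the cover within 3 mm (x of touchstone in the frame of mat between -0.05 and 0.05 m and y of touchstone in the frame of mat between -0.04 and 0.04 m and z of touchstone in the frame of mat below 0.008 m and angle between touchstone's own z axis and vertical below 0.1 rad and linear speed of each of touchstone, pin below 0.02 m/s and value of joint cover above 0.108 m and horizontal distance between pin and drawer_hole below 0.004 m and height (world z) of pin below 0.007 m and angle between pin's own z axis and vertical below 0.12 rad).
It fails at once if the halfpenny is moved more than 25 mm (distance of halfpenny from where it was at the start of the episode above 0.025 m).
It fails at once if the loupe is moved more than 25 mm (distance of loupe from where it was at the start of the episode above 0.025 m).
It fails at once if the stamp pad is moved more than 25 mm (distance of stamp_pad from where it was at the start of the episode above 0.025 m).
It fails at once if the jar is moved more than 25 mm (distance of jar from where it was at the start of the episode above 0.025 m).
It fails at once if the scriber is moved more than 25 mm (distance of scriber from where it was at the start of the episode above 0.025 m).
It also fails if it takes over 64 s, if anything falls off the work surface, if the arm or the gripper's body presses on something with over 40 N, if the wrist force passes 120 N, or if a joint passes its speed limit or range.

## Working session

There is one attempt and no reset: what is moved stays moved. The work goes in short steps, each a Python script; the robot and the scene stay as the last script left them, time stands still between calls to the robot, and variables do not carry over. Pictures are saved under pics/ and viewed, at most 10 in all, crops included, and the job is handed in when it is done.

```bash
ls; mkdir -p pics
python3 - <<'E'
from plant import ctrl,sensors,optics
import cv2,numpy as np
for n in("top","scene"):
    im,d=optics.grab_frame(n); cv2.imwrite(f"pics/{n}0.png",im[:,:,::-1]); np.save(f"{n}_d.npy",d)
    p=optics.camera_params(n);print(n,p["mtx"],p["R"],p["t"],-p["R"].T@p["t"])
print(ctrl.tcp_to_tips,sensors.read_state(),optics.camera_params("wrist"))
E
```

```text
pics
top [[456.69810385   0.         319.2426013 ]
 [  0.         456.69810385 201.89763088]
 [  0.           0.           1.        ]] [[-2.08698581e-02 -9.99782135e-01  3.61387987e-04]
 [-9.94557940e-01  2.07238993e-02 -1.02103002e-01]
 [ 1.02073268e-01 -2.49029645e-03 -9.94773766e-01]] [ -58.63421039  543.21575455 1359.39379209] [ 400.27808773  -66.49369112 1407.77443154]
scene [[473.62677495   0.         332.90844341]
 [  0.         473.62677495 204.21474795]
 [  0.           0.           1.        ]] [[-0.76651108  0.6420968  -0.01313217]
 [ 0.39933174  0.46049358 -0.79276719]
 [-0.502986   -0.61290893 -0.60938307]] [ 417.23244919 -140.18199761 1493.5706082 ] [1127.03752589  712.07205284  804.50411906]
25.0 {'t': 0.1, 'q': array([-1.37148707e+00,  2.07373909e-01,  1.54282375e+00,  4.95388886e-06,
        1.39349214e+00, -1.50499620e-01]), 'qvel': array([-0.00062219, -0.00354202, -0.0043341 , -0.00032896,  0.00033553,
        0.00134323]), 'tau': array([-1.69529626e-04, -3.84089613e+01, -2.92546231e+01, -1.34080178e-04,
        4.89679776e-03,  2.32991022e-05]), 'eef_pos': array(
[... 233 characters left out ...]
-01]]), 'force': array([-0.32431666,  0.08508196, -0.26258044]), 'wrist_torque': array([ 0.01167738,  0.02419058, -0.00921739]), 'grasp_force': 0.0, 'grip_width': 85.38931511301793} {'mtx': array([[312.4293295 ,   0.        , 320.25331675],
       [  0.        , 312.4293295 , 199.19280955],
       [  0.        ,   0.        ,   1.        ]]), 'T_tool_cam': array([[-1.29450471e-04, -9.66258643e-01, -2.57573715e-01,
         6.53920445e+01],
       [ 9.99999966e-01, -6.72487464e-05, -2.50300325e-04,
        -1.09003662e-02],
       [ 2.24533343e-04, -2.57573739e-01,  9.66258619e-01,
        -1.57392529e+02],
       [ 0.00000000e+00,  0.00000000e+00,  0.00000000e+00,
         1.00000000e+00]])}
```

View pics/top0.png

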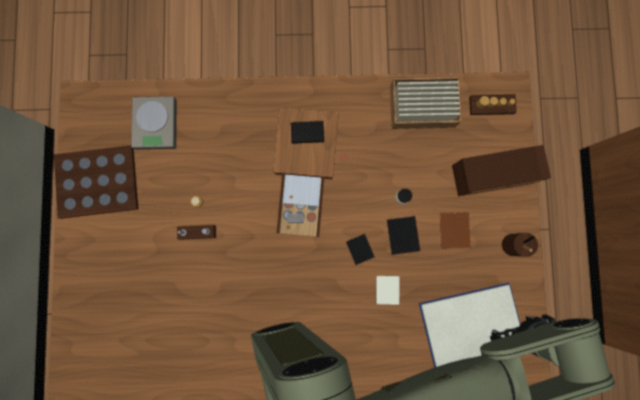

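View pics/scene0.png

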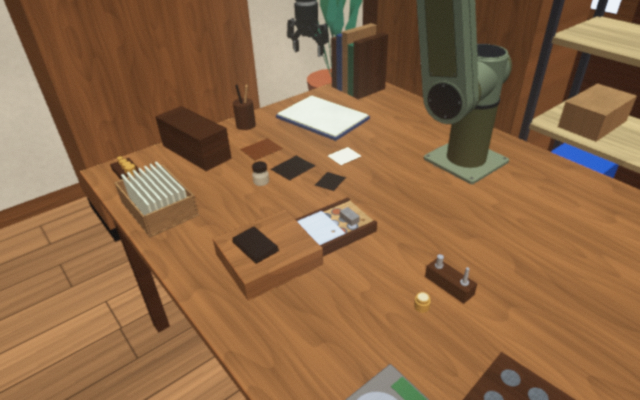

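Top view: the case's front is near (305,176), the stone near (294,216), the mat is the large black square at (404,235), the stand is at (196,232) with its two tools at about (182,232) and (206,232), and the jar is at (404,195). Next I'll convert these to rough positions and look closer with the wrist camera.

```bash
cat > h.py <<'E'
from plant import ctrl,sensors,optics
import cv2,numpy as np
def ray(n,uv,z,pose=None):
    p=optics.camera_params(n); uv=np.atleast_2d(np.float64(uv))
    d=np.c_[uv,np.ones(len(uv))]@np.linalg.inv(p["mtx"]).T
    if n=="wrist":
        T=p["T_tool_cam"];P,R=pose; d=d@(R@T[:3,:3]).T; c=R@T[:3,3]+P
    else: d=d@p["R"]; c=-p["R"].T@p["t"]
    z=np.broadcast_to(z,len(uv))
    return c+d*((z-c[2])/d[:,2])[:,None]
def proj(n,X,pose=None):
    p=optics.camera_params(n);X=np.atleast_2d(np.float64(X))
    if n=="wrist":
        T=p["T_tool_cam"];P,R=pose;x=((X-P)@R-T[:3,3])@T[:3,:3]
    else:x=X@p["R"].T+p["t"]
    x=x@p["mtx"].T;return x[:,:2]/x[:,2:]
def down(yaw): # tool x axis at angle yaw; z down
    c,s=np.cos(yaw),np.sin(yaw)
    return np.array([[c,s,0],[s,-c,0],[0,0,-1.]])
def wgrab(name):
    s=sensors.read_state();im,d=optics.grab_frame("wrist")
    cv2.imwrite(f"pics/{name}.png",im[:,:,::-1]);np.savez(f"{name}.npz",P=s["eef_pos"],R=s["eef_rot"],d=d,im=im)
    return im,d,(s["eef_pos"],s["eef_rot"])
def load(name):
    f=np.load(f"{name}.npz");return f["im"],f["d"],(f["P"],f["R"])
E
python3 - <<'E'
from h import *
np.set_printoptions(suppress=True,precision=1)
P=ray("top",[(294,216),(404,235),(177,233),(216,232),(196,201),(404,195),(284,174),(323,175),(278,235),(318,237)],[47,2,36,36,32,60,32,32,32,32])
print(P)
mid=P[0]; R=sensors.read_state()["eef_rot"]
# wrist cam offset: view centre
T=optics.camera_params("wrist")["T_tool_cam"];print(T[:3,3],T[:3,2])
y=0.0
ctrl.move_ptp([P[0][0]-60,P[0][1]+10,300],down(y)); im,d,po=wgrab("w1"); print(po[0],ray("wrist",[(320,200)],30,po),sensors.read_state()["t"])
ctrl.move_ptp([P[2:4,0].mean()-60,P[2:4,1].mean(),280],down(y)); wgrab("w2");print(sensors.read_state()["t"])
E
```

```text
[[ 499.2    6.3   47. ]
 [ 436.9 -328.2    2. ]
 [ 456.2  358.4   36. ]
 [ 456.8  241.5   36. ]
 [ 552.   303.2   32. ]
 [ 553.9 -322.1   60. ]
 [ 629.1   35.6   32. ]
 [ 623.6  -83.1   32. ]
 [ 444.    56.1   32. ]
 [ 435.5  -64.    32. ]]
[  65.4   -0.  -157.4] [-0.3 -0.   1. ]
[439.2  15.8 299.8] [[389.4  16.4  30. ]] 2.3417
3.5
```

View pics/w1.png

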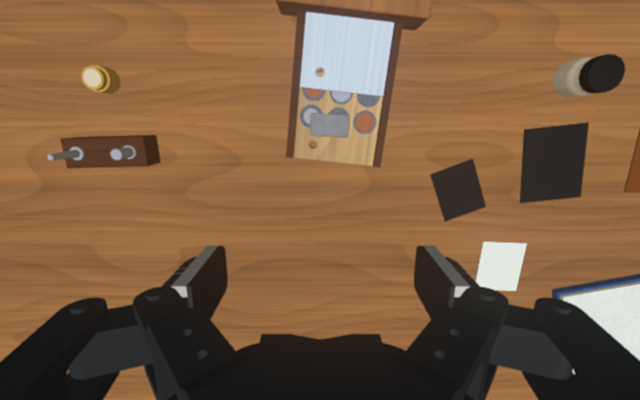

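View pics/w2.png

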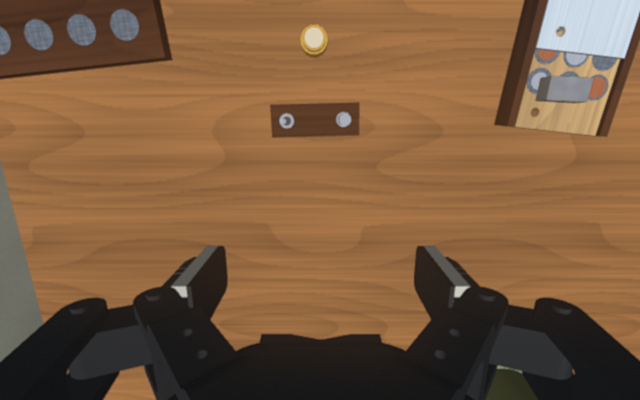

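w1 shows the scriber (long, slim) at (65,155) and the stout pin at (123,154). The cover hole is at (320,72), the drawer hole at (313,144) and the stone at (329,124). In w2 the pin's knob is at (344,119). Next, a closer measurement of the drawer and the pin.

Run:
```python
from h import *
y=np.radians(-6)
ctrl.move_ptp([395,310,230],down(0)); im,d,po=wgrab("w3")
ctrl.move_ptp([480,5,230],down(y)); im2,d2,po2=wgrab("w4")
print(sensors.read_state()["t"], po2[0])
a=cv2.resize(im[20:240,200:440],None,fx=2,fy=2);b=cv2.resize(im2[0:240,220:420],None,fx=2,fy=2)
h=max(a.shape[0],b.shape[0]);
pad=lambda q:cv2.copyMakeBorder(q,0,h-q.shape[0],0,0,0)
cv2.imwrite("pics/c1.png",np.hstack([pad(b),pad(a)])[:,:800,::-1])
```

```text
5.125 [480.2756773    5.65929325 230.61305543]
```

View pics/c1.png

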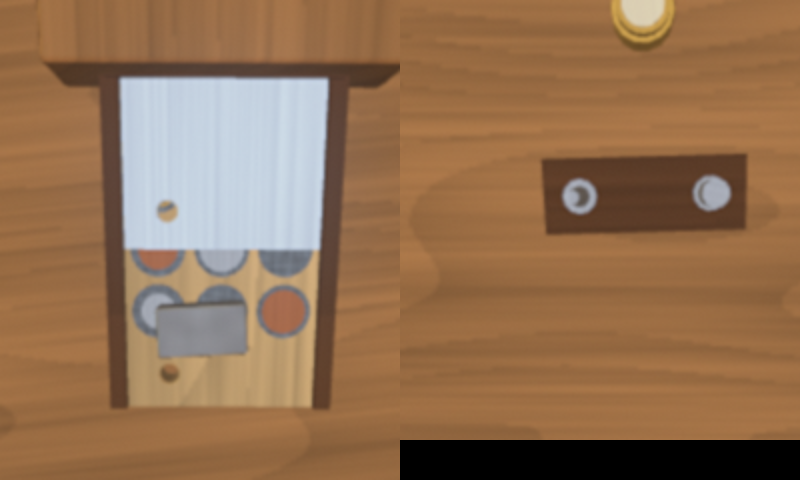

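w4 (crop coordinates halved, plus an offset of 220): cover hole at (304,105), drawer hole at (304.5,186.5), stone top corners near (298,153) to (344,177), cover edge at v≈124.5. w3: pin at (356,116), scriber at (290,118). Now I'll refine these with masks and depth.

```bash
cat > meas.py <<'E'
from h import *
np.set_printoptions(suppress=True,precision=1)
def cloud(d,po):
    vv,uu=np.mgrid[:400,:640];p=optics.camera_params("wrist");T=p["T_tool_cam"]
    c=np.stack([uu,vv,np.ones_like(uu)],-1)@np.linalg.inv(p["mtx"]).T*d[...,None]
    return (c@T[:3,:3].T+T[:3,3])@po[1].T+po[0]
def box(d,r): m=np.zeros(d.shape,bool);m[r[1]:r[3],r[0]:r[2]]=1;return m&(d>0)
def blob(im,r,thr,z,po,inv=True):
    g=cv2.resize(cv2.cvtColor(im[r[1]:r[3],r[0]:r[2]],6+1),None,fx=8,fy=8,interpolation=2)
    m=((g<thr) if inv else (g>thr)).astype(np.uint8)
    n,l,s,c=cv2.connectedComponentsWithStats(m);k=1+np.argmax(s[1:,4])
    uv=(c[k]+.5)/8-.5+[r[0],r[1]];return uv,s[k][2:]/8,ray("wrist",[uv],z,po)[0]
if __name__=="__main__":
    im,d,po=load("w4");X=cloud(d,po)
    for nm,r in(("deck",(285,180,330,200)),("cover",(320,60,360,110))):print(nm,np.median(X[box(d,r)][:,2]))
    m=box(d,(280,140,360,186))&(X[...,2]>40);top=np.argwhere(m)[:,::-1]
    print("stone z",np.median(X[m][:,2]),m.sum())
    q=ray("wrist",top,47.5,po)[:,:2].astype(np.float32);rc=cv2.minAreaRect(q);print("stone",rc)
    g=cv2.cvtColor(im,7);print(g[180:194,298:312]);print(g[98:112,297:312])
    ch=ray("wrist",[(304,105)],32,po)[0];dh=ray("wrist",[(304.5,186.5)],25.5,po)[0];v=dh-ch
    print(ch,dh,"dist",np.hypot(*v[:2]),"yaw of -x",np.degrees(np.arctan2(v[1],v[0])))
    rails=ray("wrist",[(275,203.5),(384.5,203.5),(281,124.5),(380,124.5)],32,po);print("rails",rails)
    im,d,po=load("w3");X=cloud(d,po)
    for nm,r in(("R",(340,95,375,135)),("L",(275,95,310,135))):
        b=box(d,r)
        for lo,hi,z in((60,68,66),(70,85,81)):
            m=b&(X[...,2]>lo)&(X[...,2]<hi)
            if m.sum():
                uv=np.argwhere(m)[:,::-1];qq=ray("wrist",uv,z,po);print(nm,lo,m.sum(),qq.mean(0),np.ptp(qq,axis=0))
    m=(X[...,2]>25)&(X[...,2]<38)&box(d,(240,80,400,160));q=ray("wrist",np.argwhere(m)[:,::-1],36,po)[:,:2].astype(np.float32);print("stand",cv2.minAreaRect(q))
    im,d,po=load("w1");m=(im.max(2)<70).astype(np.uint8);m[:110]=0;m[225:]=0;m[:,:500]=0;m[:,610:]=0
    c=max(cv2.findContours(m,0,1)[0],key=cv2.contourArea)[:,0];print("mat",cv2.minAreaRect(ray("wrist",c,2,po)[:,:2].astype(np.float32)))
E
python3 meas.py
```

```text
deck 25.773170289117502
cover 32.28822818173114
stone z 47.68327202541849 1166
stone ((493.6259460449219, 4.151678085327148), (49.6334114074707, 28.455020904541016), 86.88760375976562)
[[153 151 148 148 149 149 149 151 155 159 159 157 155 156]
 [152 152 151 150 147 145 145 146 149 156 158 155 155 155]
 [152 152 149 142 134 128 128 129 135 145 152 156 155 155]
 [152 150 139 123 119 118 117 118 121 129 142 153 155 155]
 [152 145 125 102 106 115 117 117 117 119 128 144 153 156]
 [151 140 113  89  96 109 115 116 116 114 117 134 151 157]
 [151 139 110  86  86  96 103 107 107 106 109 128 149 156]
 [150 139 113  87  82  86  88  89  92  95 104 127 150 157]
 [152 145 124  96  83  81  83  84  89  94 109 133 151 156]
 [153 150 137 114  93  84  84  87  92 104 125 145 154 156]
 [153 152 145 132 116 104  97 101 110 128 147 154 155 155]
 [151 152 151 146 140 132 128 129 137 151 157 157 154 156]
 [152 152 150 150 151 150 149 150 153 158 158 156 154 155]
 [152 151 151 150 152 152 155 154 155 158 158 156 154 155]]
[[207 210 209 208 210 213 211 207 206 209 209 210 209 208 211]
 [207 211 209 205 203 203
[... 621 characters left out ...]
7 167 161 161 162 164 175 192 205 209 209 211]
 [208 210 206 192 183 177 174 173 180 194 204 211 210 208 210]
 [207 210 209 206 201 200 196 195 200 207 210 211 209 207 211]]
[558.8  15.7  32. ] [466.8  26.2  25.5] dist 92.53723491144812 yaw of -x 173.43261592430284
rails [[451.4  62.9  32. ]
 [438.  -66.   32. ]
 [540.9  43.5  32. ]
 [529.4 -65.7  32. ]]
R 60 162 [458.4 271.1  66. ] [12.5 13.   0. ]
L 60 12 [457.7 337.7  66. ] [7.7 4.8 0. ]
L 70 59 [456.9 340.1  81. ] [6.4 8.5 0. ]
stand ((457.57208251953125, 305.82330322265625), (40.01588821411133, 110.046142578125), 1.3770248889923096)
mat ((436.4790344238281, -323.9786376953125), (107.51437377929688, 88.78071594238281), 6.237224102020264)
```

Everything agrees: the heights are within 0.3 mm, the sizes match, and the holes are 92.5 mm apart, so the cover is at about 0.0175 m. Picking and placing the stone.

Run:
```python
from h import *
R=down(np.radians(86.9)); x,y=493.6,4.15
ctrl.gripper_to(60,40)
ctrl.move_ptp([x,y,140],R);ctrl.move_l([x,y,58],vel=100)
ctrl.gripper_to(20,40); s=sensors.read_state();print(s["grip_width"],s["grasp_force"],s["eef_pos"])
ctrl.move_l([x,y,130]);
s=sensors.read_state();print(s["grip_width"],s["grasp_force"],s["force"])
ctrl.move_ptp([436.5,-324,110],R)
print(ctrl.move_l([436.5,-324,58-25.5+2+6],vel=100), ctrl.move_l([436.5,-324,58-25.5+1],vel=15,threshold=3))
print(sensors.read_state()["eef_pos"])
ctrl.gripper_to(50);ctrl.move_l([436.5,-324,130]);ctrl.hold(.2)
ctrl.move_l([380,-324,230]); im,d,po=wgrab("w5");print(sensors.read_state()["t"])
from meas import *
X=cloud(d,po);m=box(d,(200,0,440,230))&(X[...,2]>15)&(X[...,2]<30)&(abs(X[...,0]-436)<60)&(abs(X[...,1]+324)<60);print(m.sum(),X[m].mean(0),np.percentile(X[m][:,2],[10,50,90]))
print(cv2.minAreaRect(ray("wrist",np.argwhere(m)[:,::-1],24,po)[:,:2].astype(np.float32)))
```

```text
19.88512334050249 0.0 [493.70546294   4.13772207  58.19602854]
19.845522177891613 0.0 [-1.18046011 -0.46117458  0.19963337]
False False
[ 436.46027162 -323.98232256   33.43957706]
14.0833<stdin>:14: RuntimeWarning: Mean of empty slice.
  ret = um.true_divide(
Traceback (most recent call last):
IndexError: index -1 is out of bounds for axis 0 with size 0
```

The grasp missed: the fingers closed to 19.9 mm on nothing. I'll look at the drawer again.

Run:
```python
from meas import *
ctrl.move_ptp([480,5,230],down(np.radians(-6))); im,d,po=wgrab("w6")
print(sensors.read_state()["t"],sensors.read_state()["grip_width"])
X=cloud(d,po);m=box(d,(200,60,440,230))&(X[...,2]>40)&(X[...,2]<60)&(X[...,0]<600);print(m.sum(),np.percentile(X[m][:,2],[5,50,95]))
print(cv2.minAreaRect(ray("wrist",np.argwhere(m)[:,::-1],47.5,po)[:,:2].astype(np.float32)))
cv2.imwrite("pics/c6.png",cv2.resize(im[0:400,160:480],None,fx=1.5,fy=1.5)[:,:,::-1])
```

```text
16.1417 50.15026666653386
1169 [46.1 47.7 48.9]
((493.66009521484375, 4.172061920166016), (49.681793212890625, 28.521453857421875), 87.04993438720703)
```

View pics/c6.png

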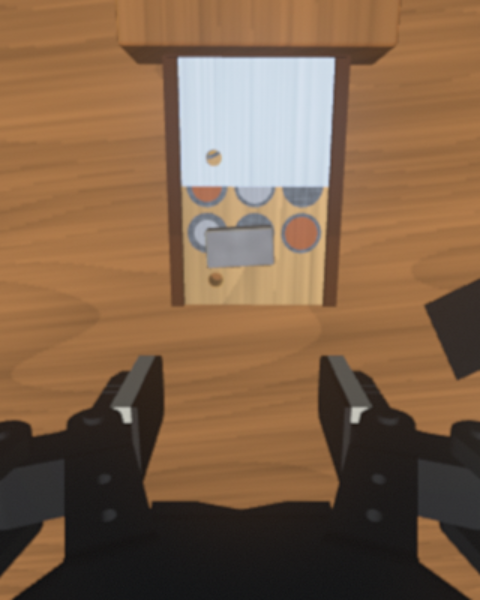

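The stone is untouched, at pixel (241,246) in the crop. The fingertips seem to sit farther back than I assumed. I'll check that in the saved depth images.

Run:
```python
from meas import *
for n in("w4","w6"):
    im,d,po=load(n)
    X=(cloud(d,po)-po[0])@po[1]
    for r in((200,225,300,400),(340,225,440,400)):
        m=box(d,r)&(d<260)&(X[...,2]<150);Y=X[m]
        print(n,Y.min(0),Y.max(0),"tip pts",Y[Y[:,2]>np.percentile(Y[:,2],97)].mean(0))
    for uv in((262,245),(267,242),(260,260),(250,270)): print(uv,d[uv[1],uv[0]],X[uv[1],uv[0]])
```

```text
w4 [ -11.2  -49.6 -117. ] [ 21.5  -4.4 -27.3] tip pts [  1.9 -43.3 -31.7]
w4 [ -11.2    3.7 -116.7] [ 21.5  49.3 -26. ] tip pts [  1.9  43.1 -31.7]
(262, 245) 418.81793 [-101.9  -78.4  231.4]
(267, 242) 416.09637 [-96.9 -71.2 229.9]
(260, 260) 420.92172 [-122.3  -81.5  228.2]
(250, 270) 426.73157 [-138.   -96.2  230. ]
w6 [ -11.1  -42.6 -116.8] [ 21.7  -4.4 -17.6] tip pts [  4.3 -27.4 -25. ]
w6 [ -11.2    3.7 -117. ] [ 21.4  41.7 -17.4] tip pts [  4.3  27.2 -25. ]
(262, 245) 134.86497 [ 11.5 -25.3 -32.2]
(267, 242) 145.11282 [  8.8 -24.9 -22.3]
(260, 260) 128.5221 [  8.1 -25.  -39.7]
(250, 270) 114.37468 [ 10.8 -25.9 -53.6]
```

In the tool frame the fingertips are about 38 mm farther back than stated: z ≈ −26 open, −17.5 at 50 mm and about −13 shut. This is consistent with the missed grasp. The camera heights matched known surfaces, so I trust this value. I'll confirm it by descending with a force guard.

Run:
```python
from meas import *
R=down(np.radians(86.9)); x,y=493.66,4.17
ctrl.gripper_to(42,40)
ctrl.move_ptp([x,y,60],R)
print("hit",ctrl.move_l([x,y,18],vel=50,threshold=6),sensors.read_state()["eef_pos"])
ctrl.gripper_to(15,40); s=sensors.read_state();print(s["grip_width"],s["grasp_force"],s["eef_pos"],s["t"])
if s["grip_width"]>24:
    z=s["eef_pos"][2]
    ctrl.move_l([x,y,z+50]); s=sensors.read_state();print(s["grip_width"],s["grasp_force"])
    ctrl.move_ptp([436.5,-324,z+25],R)
    ctrl.move_l([436.5,-324,z-23.5+5],vel=100)
    print(ctrl.move_l([436.5,-324,z-23.5-1],vel=15,threshold=3),sensors.read_state()["eef_pos"],z-23.5)
    ctrl.gripper_to(50);ctrl.move_l([436.5,-324,90],vel=200)
    ctrl.move_ptp([420,-324,230],down(np.radians(-6))); im,d,po=wgrab("w7");print(sensors.read_state()["t"])
    X=cloud(d,po);m=box(d,(200,0,440,235))&(X[...,2]>15)&(X[...,2]<30)&(abs(X[...,0]-436)<70)&(abs(X[...,1]+324)<70);print(m.sum(),np.percentile(X[m][:,2],[10,50,90]))
    print(cv2.minAreaRect(ray("wrist",np.argwhere(m)[:,::-1],24,po)[:,:2].astype(np.float32)))
```

```text
hit False [494.    4.1  18.2]
26.974775727936553 39.88085925579071 [494.4   4.1  18.6] 19.0917
26.852706834763097 39.53126013278961
True [ 436.9 -324.5   -4.9] -4.887276345394145
24.2917
1048 [23.  24.2 25.3]
((437.40765380859375, -324.3680725097656), (49.61604690551758, 28.528255462646484), 86.93529510498047)
```

The stone lies flat at the mat's centre. Now the cover.

```bash
cat >> h.py <<'E'
TH=np.radians(-6.1);XH=np.array([np.cos(TH),np.sin(TH)]);YH=np.array([-XH[1],XH[0]])
DH=np.array([466.8,26.2]);ORG=DH+160*XH-30*YH
def case(x,y,z):return np.r_[ORG+x*XH+y*YH,z]
E
python3 - <<'E'
from meas import *
R=down(TH+np.pi/2)
ctrl.gripper_to(0,40)
ctrl.move_ptp(case(-55,-5,60),R)
ctrl.move_l(case(-55,-5,24),vel=100)
f0=sensors.read_state()["force"]
print("touch",ctrl.move_l(case(-55,-5,8),vel=12,threshold=11))
s=sensors.read_state();z=s["eef_pos"][2];print(z,s["force"]-f0,s["t"])
for x in np.arange(-62,-160,-8):
    ctrl.move_l(case(x,-5,z),vel=60); s=sensors.read_state();f=s["force"]-f0
    print(x,round(z,2),s["eef_pos"],f,f[:2]@XH)
    z-=np.clip((15-f[2])*.03,-.4,.4)
print(s["t"])
p=s["eef_pos"];ctrl.move_l(p+[0,0,40],vel=150)
ctrl.move_ptp([420,5,210],down(TH)); im,d,po=wgrab("w8");print(sensors.read_state()["t"])
cv2.imwrite("pics/c8.png",cv2.resize(im[0:240,160:480],None,fx=2,fy=2)[:,:,::-1])
E
```

```text
touch True
17.490823426032794 [ 1.4 -0.   2.4] 27.4917
-62 17.49 [559.6 -18.9  17.5] [0.4 0.  2.9] 0.4232781534766293
-70 17.13 [552.  -18.2  17.5] [ 0.2 -0.1  4.3] 0.21510511354113893
-78 16.81 [544.2 -17.5  17.4] [-0.5 -0.7  6.4] -0.4446232727494486
-86 16.55 [536.3 -16.7  17.5] [ 0.2 -0.3  7.9] 0.18747527979702988
-94 16.33 [528.3 -15.8  17.4] [-0.  -0.6  9.7] 0.01911251808868578
-102 16.17 [520.4 -15.   17.4] [ 0.6 -0.4 11.5] 0.5994194764418909
-110 16.07 [512.6 -14.1  17.4] [ 0.  -1.6 11.1] 0.1726126470747039
-118 15.95 [504.8 -13.3  17.4] [-0.6 -0.3 12. ] -0.5694992337430448
-126 15.86 [497.  -12.5  17.4] [ 0.3 -0.1 12.8] 0.3263708764825394
-134 15.8 [489.2 -11.7  17.4] [ 0.3 -0.3 13.1] 0.3741296536558805
-142 15.74 [481.3 -10.9  17.4] [ 0.7  0.2 13. ] 0.7213543938149332
-150 15.68 [473.5 -10.   17.4] [-0.2 -0.2 14.5] -0.14381022999538703
-158 15.66 [465.6  -9.2  17.3] [ 0.4 -0.5 13.8] 0.4569184025474945
31.1583
33.0417
```

View pics/c8.png

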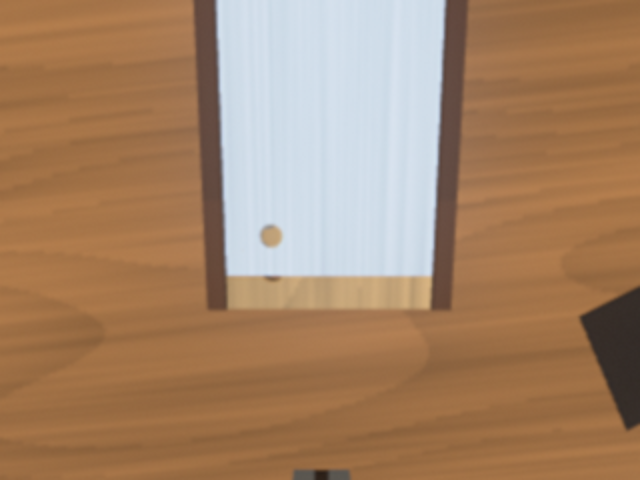

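The cover hole is at (270,236) and the front edge at v≈276, with the drawer's end at v≈309. About 17 mm remain, so one more stroke.

Run:
```python
from meas import *
R=down(TH+np.pi/2)
ctrl.move_ptp(case(-112,-5,40),R)
f0=sensors.read_state()["force"]
ctrl.move_l(case(-112,-5,19),vel=100);ctrl.move_l(case(-112,-5,15.5),vel=20)
z=15.5
for x in np.arange(-119,-155,-7):
    ctrl.move_l(case(x,-5,z),vel=60); s=sensors.read_state();f=s["force"]-f0
    print(x,round(z,2),f,f[:2]@XH); z-=np.clip((16-f[2])*.06,-.3,.3)
ctrl.move_l(s["eef_pos"]+[0,0,30],vel=150)
ctrl.move_ptp([420,5,200],down(TH)); im,d,po=wgrab("w9");print(sensors.read_state()["t"])
cv2.imwrite("pics/c9.png",cv2.resize(im[0:240,160:480],None,fx=2,fy=2)[:,:,::-1])
```

```text
-119 15.5 [-1.2 -0.8  8.7] -1.0926375522247425
-126 15.2 [-0.8 -0.1 11.3] -0.7984686057391248
-133 14.92 [-1.3 -0.4 12.3] -1.250793805428689
-140 14.7 [-0.  -0.6 11.7] 0.05595627742674095
-147 14.44 [4.  0.3 8.2] 3.965931938998009
-154 14.14 [ 3.8 -0.9  8.7] 3.863278356782913
38.5583
```

View pics/c9.png

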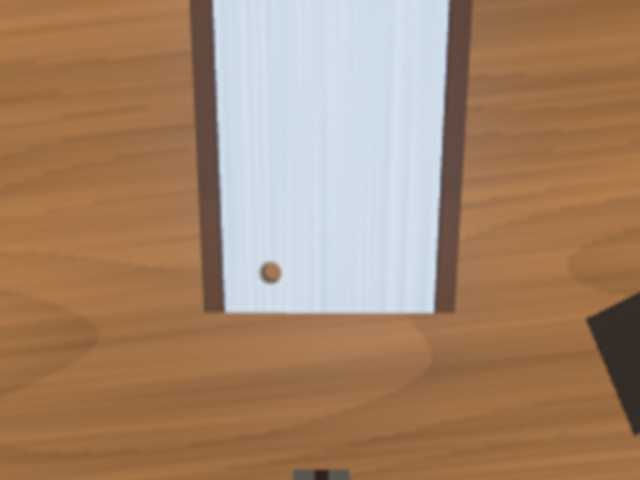

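The cover is flush with the drawer's end, and the 4 N lateral resistance shows it reached the stop. The hole is at crop (270,272). Now the pin.

Run:
```python
from meas import *
im,d,po=load("w9");uv,s,H=blob(im,(284,125,306,148),175,32,po);print("hole",uv,s,H,"prev",DH)
h=H[:2]
if np.hypot(*(h-DH))>2.5: raise SystemExit("check")
R=down(np.pi/2);p=np.array([458.4,271.1])
ctrl.gripper_to(42,40)
ctrl.move_ptp([*p,75],R);ctrl.move_l([*p,30.5],vel=60,threshold=8)
ctrl.gripper_to(5,40);s=sensors.read_state();z=s["eef_pos"][2];print(s["grip_width"],s["grasp_force"],s["eef_pos"],s["t"])
if s["grip_width"]<10: raise SystemExit("missed")
ctrl.move_l([*p,z+60],vel=150)
R2=down(np.pi/2+TH)
ctrl.move_ptp([*h,z+40],R2);ctrl.move_l([*h,z+27],vel=80)
f0=sensors.read_state()["force"]
print(ctrl.move_l([*h,z-4.3],vel=15,threshold=8))
s=sensors.read_state();print(s["eef_pos"],z-4,s["force"]-f0,s["grip_width"],s["t"])
```

```text
hole [294.7 136. ] [ 10.9  11.  763.2] [467.1  26.5  32. ] prev [466.8  26.2]
12.46632080191613 38.959534764289856 [458.9 271.3  31.1] 41.4417
False
[467.3  26.5  27.1] 27.122247328557886 [-0.1 -0.2  2.4] 12.58316280205694 45.5083
```

Run:
```python
from meas import *
ctrl.gripper_to(40);p=sensors.read_state()["eef_pos"];ctrl.move_l(p+[0,0,60],vel=120)
ctrl.move_ptp([420,5,200],down(TH)); im,d,po=wgrab("w10")
X=cloud(d,po);m=box(d,(270,80,330,170))&(X[...,2]>50);print(m.sum(),np.percentile(X[m][:,2],[10,50,90]))
q=ray("wrist",np.argwhere(m&(X[...,2]>58))[:,::-1],62,po);print(q.mean(0),np.ptp(q,axis=0))
cv2.imwrite("pics/c10.png",cv2.resize(im[0:240,160:480],None,fx=2,fy=2)[:,:,::-1]);print(sensors.read_state()["t"])
```

```text
187 [61.1 62.2 63.2]
[467.3  25.9  62. ] [13.3 13.4  0. ]
47.9417
```

View pics/c10.png

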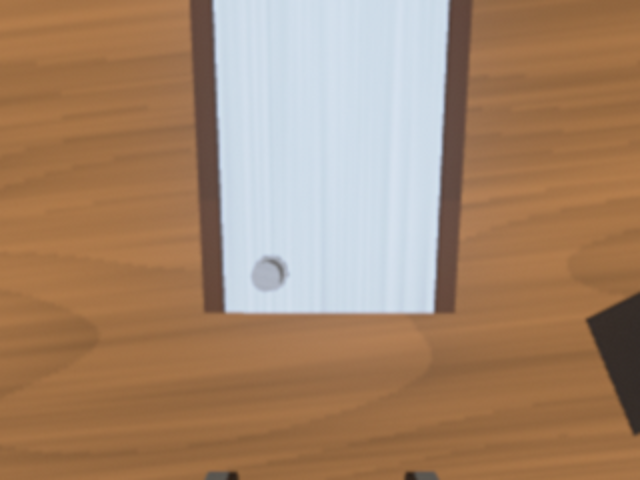

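The pin's knob is at crop (268,273) with its top at z = 62 mm, so it is fully home, and the cover is flush. Handing in.

```bash
python3 -c "
from plant import ctrl
print(ctrl.finish_job())"
```

```text
the job is handed in; nothing more can be done
None
```

The job is handed in (verdict not shown): by camera, the touchstone lies flat at the mat's centre, the cover is closed at its stop and the pin is fully home; the first grasp missed because the fingertips sit about 38 mm farther back than stated.

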